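# Find the loose bolt and hold its keeper cap open

## Task

One of the three bolts on the bolting base has come loose: with the fingertips tap the bolts down one after another, left, then middle, then right, with all caps shut, and see which one gives way and sinks. Then take hold of the loose bolt's hinged keeper cap, lift it open by at least 40 degrees and finish while still holding it there, so that a colleague can put a spanner on the bolt. Leave the caps of the two tight bolts shut and do not disturb the things lying about.

Things in the scene. Friction and masses are not known exactly. Their poses are not given: they have to be found in the camera images.
- base: Bolting base, fixed to the table: dark steel plate 120 (x) x 300 (y) x 10 mm with a low aluminium bar along its far edge and three equal grey bolt housings in a row along its y axis, 95 mm apart (left one at y = +95 mm, middle at 0, right at -95 mm), housing tops 46 mm above the table. Origin: on the table plane under the middle bolt's axis. x points away from the robot, y to the left along the row, z up; it stands turned by up to 0.35 rad either way.
- bolt_left_top (a point): Centre of the top face of the left bolt: upright steel bolt with hexagonal head, 25 mm across the corners, 12 mm thick. The head stands up through a 31 mm hole in its closed keeper cap; its top is 67 mm above the table, 16 mm above the cap. This point moves with the bolt.
- bolt_left (a joint): How far the left bolt has sunk, in m: 0 at the start. A tight bolt stands firm (under 1 mm at 20 N). The loose bolt looks the same, gives way at about 3 N pushed straight down, sinks 8 mm until it meets its low seat, and stays down (0.008). Which bolt is loose changes from start to start.
- cap_left (a joint): Opening angle of the left bolt's keeper cap, rad: 0 shut (lying flat on its housing), largest 1.22. Aluminium plate 86 x 54 x 5 mm round the bolt, about 0.15 kg, its top 51 mm above the table when shut, hinged along its far (+x) edge, its near end swings up and away from the robot; it falls shut when let go.
- cap_left_knob (a point): Centre of the left cap's black ball knob, 20 mm in diameter, 26 mm above the cap's upper face on an 8 mm stem, at the near (robot's) end of the cap: 40 mm nearer the robot than the bolt's axis, 77 mm above the table when shut. It moves with the cap; pinched along the base's y axis, the ball turns between the fingers as the cap swings, so the gripper may stay upright.
- cap_left_hinge (a point): Middle of the left cap's hinge axis, which runs along the base's y axis, 38 mm beyond the bolt's axis, 48.5 mm above the table. From it the knob of the shut cap lies 78 mm toward the robot and 28.5 mm up.
- bolt_middle_top (a point): Centre of the top face of the middle bolt: upright steel bolt with hexagonal head, 25 mm across the corners, 12 mm thick. The head stands up through a 31 mm hole in its closed keeper cap; its top is 67 mm above the table, 16 mm above the cap. This point moves with the bolt.
- bolt_middle (a joint): How far the middle bolt has sunk, in m: 0 at the start. A tight bolt stands firm (under 1 mm at 20 N). The loose bolt looks the same, gives way at about 3 N pushed straight down, sinks 8 mm until it meets its low seat, and stays down (0.008). Which bolt is loose changes from start to start.
- cap_middle (a joint): Opening angle of the middle bolt's keeper cap, rad: 0 shut (lying flat on its housing), largest 1.22. Aluminium plate 86 x 54 x 5 mm round the bolt, about 0.15 kg, its top 51 mm above the table when shut, hinged along its far (+x) edge, its near end swings up and away from the robot; it falls shut when let go.
- cap_middle_knob (a point): Centre of the middle cap's black ball knob, 20 mm in diameter, 26 mm above the cap's upper face on an 8 mm stem, at the near (robot's) end of the cap: 40 mm nearer the robot than the bolt's axis, 77 mm above the table when shut. It moves with the cap; pinched along the base's y axis, the ball turns between the fingers as the cap swings, so the gripper may stay upright.
- cap_middle_hinge (a point): Middle of the middle cap's hinge axis, which runs along the base's y axis, 38 mm beyond the bolt's axis, 48.5 mm above the table. From it the knob of the shut cap lies 78 mm toward the robot and 28.5 mm up.
- bolt_right_top (a point): Centre of the top face of the right bolt: upright steel bolt with hexagonal head, 25 mm across the corners, 12 mm thick. The head stands up through a 31 mm hole in its closed keeper cap; its top is 67 mm above the table, 16 mm above the cap. This point moves with the bolt.
- bolt_right (a joint): How far the right bolt has sunk, in m: 0 at the start. A tight bolt stands firm (under 1 mm at 20 N). The loose bolt looks the same, gives way at about 3 N pushed straight down, sinks 8 mm until it meets its low seat, and stays down (0.008). Which bolt is loose changes from start to start.
- cap_right (a joint): Opening angle of the right bolt's keeper cap, rad: 0 shut (lying flat on its housing), largest 1.22. Aluminium plate 86 x 54 x 5 mm round the bolt, about 0.15 kg, its top 51 mm above the table when shut, hinged along its far (+x) edge, its near end swings up and away from the robot; it falls shut when let go.
- cap_right_knob (a point): Centre of the right cap's black ball knob, 20 mm in diameter, 26 mm above the cap's upper face on an 8 mm stem, at the near (robot's) end of the cap: 40 mm nearer the robot than the bolt's axis, 77 mm above the table when shut. It moves with the cap; pinched along the base's y axis, the ball turns between the fingers as the cap swings, so the gripper may stay upright.
- cap_right_hinge (a point): Middle of the right cap's hinge axis, which runs along the base's y axis, 38 mm beyond the bolt's axis, 48.5 mm above the table. From it the knob of the shut cap lies 78 mm toward the robot and 28.5 mm up.
- die_mid (a point): Bystander, loose: small steel press die, 18 mm across, 30 mm tall, standing on the base plate between the left and the middle housing, below the housing tops. Point at its centre.
- spanner_mid (a point): Bystander, loose: spanner, 165 x 29 x 6 mm, lying to the right of the base. Point at its centre.
- tape_roll_mid (a point): Bystander, loose: roll of packing tape, 102 mm across, 24 mm tall, lying to the left of the base. Point at its centre.
- screwdriver_mid (a point): Bystander, loose: screwdriver, 205 mm long, 29 mm thick, lying farther left. Point at its centre.
- tube_mid (a point): Bystander, loose: white product tube, 45 mm across, 118 mm tall, standing at the right. Point at its centre.
- tube_cap_mid (a point): Bystander, loose: white tube cap, 46 mm across, 12 mm tall, lying at the right. Point at its centre.

How it is judged (in metres and radians):
On the way, in this order (a step that is already met when the one before it is completed fails the run):
1. the left bolt is tapped with the fingers while all caps are shut (contact force between the fingers and bolt_left above 1.5 N and value of joint each of cap_left, cap_middle, cap_right below 0.1 rad), for 0.02 s.
2. the middle bolt is tapped with the fingers while all caps are shut (contact force between the fingers and bolt_middle above 1.5 N and value of joint each of cap_left, cap_middle, cap_right below 0.1 rad), for 0.02 s.
3. the right bolt is tapped with the fingers while all caps are shut (contact force between the fingers and bolt_right above 1.5 N and value of joint each of cap_left, cap_middle, cap_right below 0.1 rad), for 0.02 s.
At the end, for the whole second after the job is handed in: The bolt that gave way has sunk (more than 4 mm), its cap stands open by at least 0.69 rad (40 degrees) and the fingers are in contact with it (over 0.2 N; it would fall shut alone); the two other bolts have not sunk and their caps are shut (under 0.1 rad) (((value of joint bolt_left above 0.004 m and value of joint cap_left above 0.69 rad and contact force between the fingers and cap_left above 0.2 N and value of joint each of cap_middle, cap_right below 0.1 rad and value of joint each of bolt_middle, bolt_right below 0.004 m) or (value of joint bolt_middle above 0.004 m and value of joint cap_middle above 0.69 rad and contact force between the fingers and cap_middle above 0.2 N and value of joint each of cap_left, cap_right below 0.1 rad and value of joint each of bolt_left, bolt_right below 0.004 m) or (value of joint bolt_right above 0.004 m and value of joint cap_right above 0.69 rad and contact force between the fingers and cap_right above 0.2 N and value of joint each of cap_left, cap_middle below 0.1 rad and value of joint each of bolt_left, bolt_middle below 0.004 m))); the arm keeps its last pose, push and grip.
It fails at once if a cap is lifted (over 0.35 rad) whose bolt has not been found loose ((value of joint cap_left above 0.35 rad and value of joint bolt_left below 0.004 m) or (value of joint cap_middle above 0.35 rad and value of joint bolt_middle below 0.004 m) or (value of joint cap_right above 0.35 rad and value of joint bolt_right below 0.004 m)).
It fails at once if a bystander is moved by more than 30 mm (distance of any of die_mid, spanner_mid, tape_roll_mid, screwdriver_mid, tube_mid, tube_cap_mid from where it was at the start of the episode above 0.03 m).
It also fails if it takes over 51 s, if anything falls off the work surface, if the arm or the gripper's body presses on something with over 40 N, if the wrist force passes 120 N, or if a joint passes its speed limit or range.

## Robot

A 6-joint arm with a two-finger parallel gripper is mounted at the origin on a cart in front of the work surface, level with it; the furniture and walls round the work are solid. World frame = base frame: x ahead of the robot, y to its left, z up, the work surface at z = 0. Lengths are in mm, angles in rad, forces in N, time in s.
With the tool pointing down it reaches from about 350 to 775 mm from the base axis. Payload 7.3 kg.
Tool frame: the origin (TCP) lies on the front face of the gripper's body, between the roots of the fingers; the fingertips stand 66 mm ahead of it and the grasp point (between the pads) lies 47 mm ahead of it (bot.tip_extent is the distance from the TCP to the fingertips, in mm); z points along the fingers, y is the line along which they close (so a half turn about z gives the same grasp; the last joint's range is limited). The gripper opens to 92 mm and grips with 3 to 60 N. Pads are 19 mm wide; open, the fingers measure 130 mm over their backs; the gripper's body (75 mm by 190 mm) begins 47 mm behind the grasp point.
Start: joints at [-0.146, 0.342, 1.524, -0, 1.275, -0.146], TCP at [525.013, 0.02, 292.241] pointing down, gripper open.
Joint ranges: [-2.53, 2.53], [-0.77, 2.02], [0.04, 2.7], [-1, 4.14], [0.28, 2.66], [-3.11, 3.11]. Speed limits (rad/s): [2.57, 2.57, 3.14, 3.14, 3.14, 3.14].

## Interface

Orientations are given as [roll, pitch, yaw] about the fixed x, y, z axes, in that order (R = Rz(yaw) Ry(pitch) Rx(roll)).
In Python, from plant import readout, viewer, order, bot gives the robot as it stands.
- The arm moves only by the shell command python3 -m creep 'ROWS'. ROWS is text: rows parted by semicolons, each of 7 numbers parted by spaces: the shift along the world's x, y, z in m, then the turn, a rotation vector about the world's x, y, z in rad, then the opening in per cent of the stroke, from 0 (shut) to 100 (fully open). A call has 1 to 8 rows; each row shifts and turns the commanded pose from where the row before left it; what a row does not reach is not made up. A row lasts 1/12 s, in which the tool goes at most 41.7 mm and 7.16 degrees, less where a joint would pass 70% of its speed; a pose out of reach is approached as far as the arm can. A call is refused whole if a number of a shift passes 0.0417 or a number of a turn 0.125, either way. A call with a gripper value outside its range is refused whole. The fingers move at their own pace and stop on an object; the grip force is fixed at half the most. Time passes only in rows, so rows that do not move let the fingers close. It gives the time, the measured TCP pose, the force, the opening and the grip force at its end, in the units of the state.
- readout.get_obs(): the state, without advancing time (a new reading comes with each control period).
- viewer.capture(name): name is "scene" or "side" or "wrist"; returns the picture (420x560x3 uint8, red, green, blue); there is no depth.
- viewer.camera_info(name): a dict with "fx", "fy", "cx", "cy" (pixels), "origin" and "rotation" of the camera in the world. Camera axes: x right, y up, looking along -z (the intrinsics and any distortion apply to the point x, -y, -z); pixel columns grow to the right and rows downward; lengths in mm; the calibration is good to about 2 mm. A picture is of the moment at which its call begins: read the wrist's pose just before it. camera_info takes no time and is no camera call; for the wrist camera it gives the pose at the moment of the call.
- order.close_job(): hands the job in; it is judged then, once.
The state is a dict: "time": time; "joint_positions": joint angles; "dq": joint speeds; "tau": joint torques, N m; "tool_pos": TCP position; "tcp_rot": TCP orientation; "contact_force": force on the tool from outside, world axes, zero at the start; "moment": the same for the moment, N m; "grip_width": finger opening in mm; "finger_force": force on a finger pad.
Only numpy, scipy, OpenCV 4.12 (cv2) and the standard library are available. Lean on these libraries where they do the work, as an engineer would, in place of code of your own. Each camera call takes 0.05 s, during which the arm holds its last target. There are 200 camera calls.

## Working session

There is one attempt and no reset: what is moved stays moved. The work goes in short steps, Python scripts to look and compute and a shell command to move; the robot and the scene stay as the last step left them, time stands still between calls to the robot, and variables do not carry over. Pictures are saved under pics/ and viewed, at most 10 in all, crops included, and the job is handed in when it is done.

```bash
mkdir -p pics; ls
python3 - <<'E'
from plant import readout, viewer, order, bot
import cv2
o=readout.get_obs();print(o)
for n in("scene","wrist"):
    i=viewer.camera_info(n);print(n,i)
    im=viewer.capture(n);cv2.imwrite(f"pics/{n}0.png",im[:,:,::-1])
E
```

```text
pics
{'time': 0.0, 'joint_positions': array([-1.45982760e-01,  3.42717932e-01,  1.52501996e+00, -6.80555809e-06,
        1.27538757e+00, -1.45981900e-01]), 'dq': array([-0.0001421 , -0.00179067,  0.00069037,  0.0009847 ,  0.0008785 ,
        0.00156179]), 'tau': array([ 7.61924657e-04, -4.31245601e+01, -2.44219762e+01,  7.17750052e-02,
        5.59406646e-02, -1.04314388e-04]), 'tool_pos': array([5.24693617e+02, 7.46945620e-02, 2.91546344e+02]), 'tcp_rot': array([-3.14007520e+00, -2.16529831e-04,  1.57079729e+00]), 'contact_force': array([-0.45249995,  0.03176727, -0.01121645]), 'moment': array([ 0.00118098, -0.0183203 ,  0.0169935 ]), 'finger_force': 0.0, 'grip_width': 91.67438585934705}
scene {'fx': 535.0707255992442, 'fy': 535.0707255992442, 'cx': 280.36625300085194, 'cy': 209.82467444739905, 'origin': array([-297.4109725 , -982.15609697,  803.76532733]), 'rotation': array([ 1.06358053, -0.0048424 , -0.68838959])}
wrist {'fx': 321.4972446356894, 'fy': 321.4972446356894, 'cx': 284.6116650269491, 'cy': 212.657689906276, 'origin': array([525.69328815,  78.92474955, 384.40860649]), 'rotation': array([-2.93990192e-01, -2.54054433e-04, -3.81853448e-04])}
```

View pics/scene0.png

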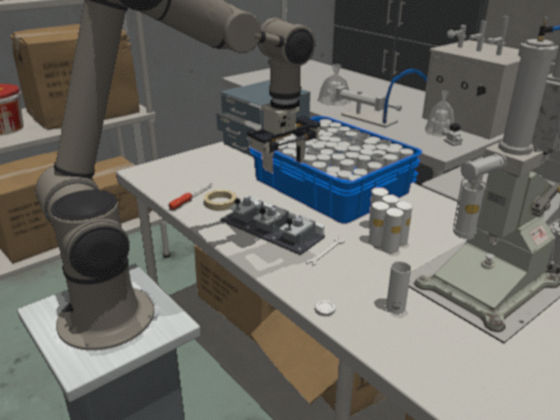

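View pics/wrist0.png

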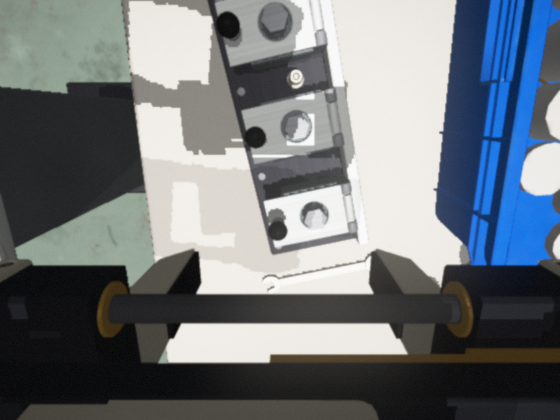

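The wrist view shows the three bolts at (275,20), (297,126), (314,215), with black knobs at (228,25), (255,137), (278,230). The scene view shows the base in front of a blue crate.

```bash
cat > h.py <<'E'
from plant import readout, viewer, order, bot
import numpy as np, cv2
from scipy.spatial.transform import Rotation as R
def ray(i,u,v,z):
    d=R.from_euler('xyz',i['rotation']).apply([(u-i['cx'])/i['fx'],-(v-i['cy'])/i['fy'],-1])
    o=np.array(i['origin']); return o+d*(z-o[2])/d[2]
E
python3 - <<'E'
from h import *
i=viewer.camera_info("wrist")
im=cv2.imread("pics/wrist0.png")
dark=((im.max(2)<28)*255).astype(np.uint8)
K=[]
for u,v in[(228,25),(255,137),(278,230)]:
    m=np.zeros_like(dark);cv2.circle(m,(u,v),15,255,-1);m&=dark
    n,l,s,c=cv2.connectedComponentsWithStats(m);k=1+s[1:,4].argmax()
    print('knob',c[k].round(1),s[k]);K.append(ray(i,*c[k],77))
B=[ray(i,u,v,67) for u,v in[(275,20),(297,126),(314,215)]]
for k,b in zip(K,B):print(k.round(1),b.round(1),(b-k).round(1))
K=np.array(K);B=np.array(B)
print([np.arctan2(-(d[0]),d[1]) for d in(K[0]-K[2],B[0]-B[2])],np.linalg.norm(K[0]-K[2]),np.linalg.norm(B[0]-B[2]))
print('crate edge z100',ray(i,440,180,100),ray(i,460,50,100), i.keys())
E
```

```text
knob [227.4  25. ] [217  13  22  25 428]
knob [248.5 133.9] [246 129   8  12  30]Traceback (most recent call last):
  File "<stdin>", line 8, in <module>
ValueError: attempt to get argmax of an empty sequence
```

Run:
```python
from h import *
i=viewer.camera_info("wrist")
im=cv2.imread("pics/wrist0.png")
dark=((im.max(2)<48)*255).astype(np.uint8)
K=[]
for u,v in[(228,25),(255,137),(278,230)]:
    m=np.zeros_like(dark);cv2.circle(m,(u,v),15,255,-1);m&=dark
    n,l,s,c=cv2.connectedComponentsWithStats(m);k=1+s[1:,4].argmax()
    print('knob',c[k].round(1),s[k]);K.append(ray(i,*c[k],77))
B=[ray(i,u,v,67) for u,v in[(275,20),(297,126),(314,215)]]
for k,b in zip(K,B):print(k.round(1),b.round(1),(b-k).round(1))
K=np.array(K);B=np.array(B)
print([np.arctan2(-(d[0]),d[1]) for d in(K[0]-K[2],B[0]-B[2])],np.linalg.norm(K[0]-K[2]),np.linalg.norm(B[0]-B[2]))
print('crate edge z100',ray(i,440,180,100),ray(i,460,50,100), i.keys())
```

```text
knob [226.8  25.1] [215  12  24  27 500]
knob [254.3 137.1] [244 128  21  19 319]Traceback (most recent call last):
  File "<stdin>", line 8, in <module>
ValueError: attempt to get argmax of an empty sequence
```

Run:
```python
from h import *
i=viewer.camera_info("wrist")
im=cv2.imread("pics/wrist0.png")
print(im.max(2)[215:246:3,262:296:3])
K=np.array([ray(i,u,v,77) for u,v in[(227,25),(254.5,137),(278,230)]])
B=np.array([ray(i,u,v,67) for u,v in[(275,20),(297,126),(314,215)]])
for k,b in zip(K,B):print(k.round(1),b.round(1),(b-k).round(1))
print([np.arctan2(d[0],-d[1]) for d in(K[2]-K[0],B[2]-B[0])],np.linalg.norm(K[0]-K[2]),np.linalg.norm(B[0]-B[2]))
print('crate edge z100',ray(i,440,180,100),ray(i,460,50,100), i.keys())
```

```text
[[115  98 164 119 120 119 122 135 237 245 244 244]
 [160  94 113 120 103  93  94 115 231 243 244 245]
 [204  95 108 114  75  65  71 120 243 244 244 244]
 [219  95 125  72  51  53  52  69 237 242 244 243]
 [219 118  80  50  53  54  55  54 141 243 243 244]
 [221 159  63  51  55  60  58  58  83 243 243 244]
 [221 206  68  52  57  65  58  56 112 245 245 245]
 [220 219  92  56  55  59  56  58 221 246 246 246]
 [219 222 120  91 100  70  94 217 243 243 243 242]
 [221 221 164 102 229 240 241 242 242 241 238 227]
 [222 220 208 101 184 240 234 190 145 118 113 107]]
[476.9 152.3  77. ] [517.5 158.6  67. ] [ 40.5   6.3 -10. ]
[497.7  59.6  77. ] [537.7  69.2  67. ] [ 39.9   9.6 -10. ]
[519.1 -32.6  77. ] [556.2 -19.7  67. ] [ 37.1  12.8 -10. ]
[np.float64(0.22402062025688227), np.float64(0.21377113414963803)] 189.6533227523993 182.49136017412903
crate edge z100 [665.20176868  23.32876373 100.        ] [666.47953089 128.99154693 100.        ] dict_keys(['fx', 'fy', 'cx', 'cy', 'origin', 'rotation'])
```

```bash
python3 -m creep '0 .0145 -.008 0 0 -.1225 0; 0 .0145 -.008 0 0 -.1225 0; 0 .0145 -.008 0 0 -.1225 0; 0 .0145 -.008 0 0 -.1225 0; 0 .0145 -.008 0 0 -.1225 0; 0 .0145 -.008 0 0 -.1225 0; 0 .0145 -.008 0 0 -.1225 0; 0 .0145 -.008 0 0 -.1225 0'
python3 -m creep '-.003 .015 -.008 0 0 -.1225 0; -.003 .015 -.008 0 0 -.1225 0; -.003 .015 -.008 0 0 -.1225 0;0 0 0 0 0 0 0;0 0 0 0 0 0 0;0 0 0 0 0 0 0;0 0 0 0 0 0 0'
python3 - <<'E'
from h import *
o=readout.get_obs();print(o['tool_pos'],o['tcp_rot'],o['joint_positions'],o['contact_force'])
cv2.imwrite("pics/w1.png",viewer.capture("wrist")[:,:,::-1])
E
```

```text
time: 0.77
tool_pos: [524.7, 116.7, 227.5]
tcp_rot: [-3.141, 0.001, 0.585]
contact_force: [0.7, 0.4, 0.7]
grip_width: 43.3
finger_force: 0.0
time: 1.35
tool_pos: [516.4, 160.3, 204.7]
tcp_rot: [3.141, -0.001, 0.225]
contact_force: [0.3, -0.3, 1.0]
grip_width: 0.9
finger_force: 0.0
[516.42168701 160.33559113 204.67704417] [ 3.14119333e+00 -7.44563284e-04  2.24828676e-01] [ 1.59440832e-01  4.55154784e-01  1.60765311e+00 -3.97059325e-04
  1.07801573e+00  1.50559634e+00] [ 0.33651154 -0.28701366  0.95036258]
```

View pics/w1.png

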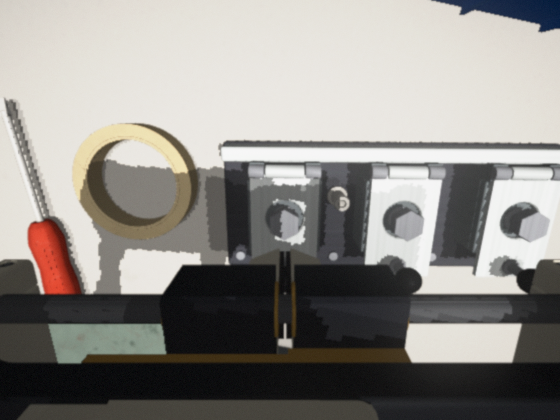

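The base is square to the image, so the yaw is right. The bolt heads are at about (290,220), (409,222) and (529,222), and the closed fingers are near (285,260).

Run:
```python
from h import *
i=viewer.camera_info("wrist")
P=[ray(i,u,v,67) for u,v in[(290,220),(409,222),(529,222)]]
for p in P:print(p.round(1))
d=P[2]-P[0];print(np.arctan2(d[0],-d[1]),np.linalg.norm(d))
print('bar',[ray(i,u,v,20).round(1) for u,v in[(222,147),(550,150)]])
```

```text
[521.6 157.3  67. ]
[540.   69.3  67. ]
[560.1 -19.1  67. ]
0.21508783926295486 180.54988752187114
bar [array([557.5, 224.2,  20. ]), array([617. , -48.5,  20. ])]
```

Run:
```python
import cv2
im=cv2.imread("pics/w1.png")
cv2.imwrite("pics/c1.png",cv2.resize(im[190:250,245:445],None,fx=4,fy=4,interpolation=cv2.INTER_CUBIC))
```

```text
(no output)
```

View pics/c1.png

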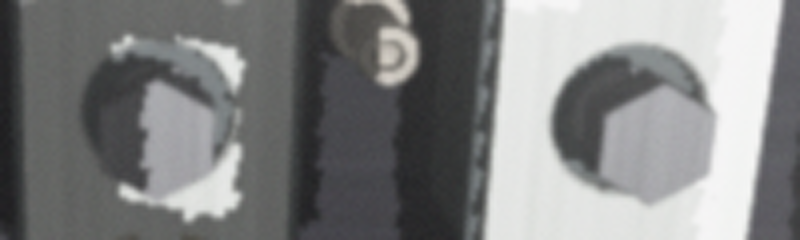

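The zoom shows the top-face centres at about (284.4,224.5) on the left and (409.6,226) in the middle.

Run:
```python
from h import *
i=viewer.camera_info("wrist")
P=[ray(i,u,v,67) for u,v in[(284.4,224.5),(409.6,226)]]
for p in P:print(p.round(1))
d=P[1]-P[0];print(np.arctan2(d[0],-d[1]),np.linalg.norm(d))
```

```text
[517.2 160.6  67. ]
[537.1  67.8  67. ]
0.2112435530987124 94.96097546322939
```

```bash
python3 -m creep '.001 0 -.02 0 0 0 0;0 0 -.02 0 0 0 0;0 0 -.015 0 0 0 0;0 0 -.01 0 0 0 0;0 0 0 0 0 0 0;0 0 0 0 0 0 0'
python3 -m creep '0 0 -.002 0 0 0 0;0 0 -.002 0 0 0 0;0 0 0 0 0 0 0;0 0 0 0 0 0 0'
```

```text
time: 1.9
tool_pos: [517.3, 160.7, 139.4]
tcp_rot: [3.142, 0.0, 0.223]
contact_force: [0.3, 0.6, -0.4]
grip_width: 0.4
finger_force: 0.0
time: 2.23
tool_pos: [517.2, 161.1, 135.7]
tcp_rot: [3.141, -0.001, 0.223]
contact_force: [1.2, 0.1, -0.3]
grip_width: 1.0
finger_force: 0.0
```

```bash
python3 -m creep '0 0 -.001 0 0 0 0;0 0 -.001 0 0 0 0;0 0 0 0 0 0 0;0 0 0 0 0 0 0'
python3 -m creep '0 0 -.001 0 0 0 0;0 0 0 0 0 0 0;0 0 0 0 0 0 0'
python3 -m creep '0 0 -.001 0 0 0 0;0 0 0 0 0 0 0;0 0 0 0 0 0 0'
```

```text
time: 2.57
tool_pos: [517.0, 161.0, 133.2]
tcp_rot: [3.142, 0.0, 0.223]
contact_force: [0.4, -0.6, -0.8]
grip_width: 0.5
finger_force: 0.0
time: 2.82
tool_pos: [517.1, 161.1, 132.7]
tcp_rot: [3.141, -0.001, 0.223]
contact_force: [-1.7, 0.3, 5.7]
grip_width: 0.0
finger_force: 2.6
time: 3.07
tool_pos: [517.2, 161.1, 132.6]
tcp_rot: [3.141, -0.001, 0.223]
contact_force: [-3.8, -1.0, 11.8]
grip_width: 0.4
finger_force: 6.3
```

Left bolt is firm: 12 N with no sinking. Next is the middle bolt.

```bash
python3 -m creep '0 0 .025 0 0 0 0;.005 -.0232 0 0 0 0 0;.005 -.0232 0 0 0 0 0;.005 -.0232 0 0 0 0 0;.005 -.0232 0 0 0 0 0;0 0 -.01 0 0 0 0;0 0 -.008 0 0 0 0;0 0 0 0 0 0 0'
python3 -m creep '0 0 -.0025 0 0 0 0;0 0 0 0 0 0 0;0 0 0 0 0 0 0'
python3 -m creep '0 0 -.0015 0 0 0 0;0 0 0 0 0 0 0;0 0 0 0 0 0 0'
python3 -m creep '0 0 -.001 0 0 0 0;0 0 0 0 0 0 0;0 0 0 0 0 0 0'
python3 -m creep '0 0 -.001 0 0 0 0;0 0 0 0 0 0 0;0 0 0 0 0 0 0'
```

```text
time: 3.73
tool_pos: [535.7, 68.5, 136.1]
tcp_rot: [-3.14, 0.004, 0.223]
contact_force: [0.3, -0.4, -0.2]
grip_width: 0.6
finger_force: 0.0
time: 3.98
tool_pos: [536.9, 69.0, 135.7]
tcp_rot: [-3.142, 0.0, 0.224]
contact_force: [-0.3, 0.0, 0.3]
grip_width: 0.8
finger_force: 0.0
time: 4.23
tool_pos: [537.0, 68.5, 134.4]
tcp_rot: [3.141, -0.0, 0.224]
contact_force: [-0.0, 0.4, 0.5]
grip_width: 0.5
finger_force: 0.0
time: 4.48
tool_pos: [537.0, 68.2, 133.2]
tcp_rot: [3.141, 0.0, 0.223]
contact_force: [-0.5, -0.4, 0.4]
grip_width: 0.1
finger_force: 0.0
time: 4.73
tool_pos: [537.1, 68.2, 132.3]
tcp_rot: [3.141, -0.0, 0.223]
contact_force: [-0.0, -0.5, 0.0]
grip_width: 0.2
finger_force: 0.4
```

```bash
python3 -m creep '0 0 -.001 0 0 0 0;0 0 0 0 0 0 0;0 0 0 0 0 0 0'
python3 -m creep '0 0 -.001 0 0 0 0;0 0 0 0 0 0 0;0 0 0 0 0 0 0'
```

```text
time: 4.98
tool_pos: [537.1, 68.2, 131.3]
tcp_rot: [3.141, -0.0, 0.223]
contact_force: [-0.7, -0.1, 2.4]
grip_width: 0.8
finger_force: 0.9
time: 5.23
tool_pos: [537.1, 68.2, 130.2]
tcp_rot: [3.141, -0.0, 0.223]
contact_force: [1.0, -0.2, 1.4]
grip_width: 0.9
finger_force: 0.8
```

The middle bolt is sinking. I'll push it on to its seat.

```bash
python3 -m creep '0 0 -.0015 0 0 0 0;0 0 -.0015 0 0 0 0;0 0 -.001 0 0 0 0;0 0 0 0 0 0 0;0 0 0 0 0 0 0'
python3 -m creep '0 0 -.001 0 0 0 0;0 0 -.001 0 0 0 0;0 0 0 0 0 0 0;0 0 0 0 0 0 0'
python3 -m creep '0 0 -.001 0 0 0 0;0 0 0 0 0 0 0;0 0 0 0 0 0 0'
```

```text
time: 5.65
tool_pos: [536.9, 68.2, 126.0]
tcp_rot: [-3.142, 0.0, 0.223]
contact_force: [0.4, -0.4, 1.1]
grip_width: 0.4
finger_force: 0.3
time: 5.98
tool_pos: [537.0, 68.2, 124.7]
tcp_rot: [3.141, -0.0, 0.223]
contact_force: [-1.9, -0.2, 7.1]
grip_width: 0.8
finger_force: 3.3
time: 6.23
tool_pos: [537.0, 68.2, 124.6]
tcp_rot: [3.141, -0.001, 0.223]
contact_force: [-4.3, -0.5, 14.2]
grip_width: 0.1
finger_force: 6.9
```

The middle bolt is seated, 8 mm down. Now the right bolt.

```bash
python3 -m creep '0 0 .033 0 0 0 0;.005 -.0232 0 0 0 0 0;.005 -.0232 0 0 0 0 0;.005 -.0232 0 0 0 0 0;.005 -.0232 0 0 0 0 0;0 0 -.01 0 0 0 0;0 0 -.008 0 0 0 0;0 0 0 0 0 0 0'
python3 -m creep '0 0 -.0025 0 0 0 0;0 0 0 0 0 0 0;0 0 0 0 0 0 0'
python3 -m creep '0 0 -.0015 0 0 0 0;0 0 0 0 0 0 0;0 0 0 0 0 0 0'
```

```text
time: 6.9
tool_pos: [555.5, -24.0, 135.9]
tcp_rot: [-3.14, 0.004, 0.223]
contact_force: [0.8, 0.4, -0.6]
grip_width: 0.3
finger_force: 0.0
time: 7.15
tool_pos: [556.9, -23.7, 135.7]
tcp_rot: [-3.142, 0.0, 0.224]
contact_force: [0.7, 1.2, -0.4]
grip_width: 0.8
finger_force: 0.0
time: 7.4
tool_pos: [557.1, -24.3, 134.4]
tcp_rot: [3.141, -0.0, 0.224]
contact_force: [0.4, 0.0, 0.4]
grip_width: 0.5
finger_force: 0.0
```

```bash
python3 -m creep '0 0 -.0015 0 0 0 0;0 0 0 0 0 0 0;0 0 0 0 0 0 0'
python3 -m creep '0 0 -.001 0 0 0 0;0 0 0 0 0 0 0;0 0 0 0 0 0 0'
python3 -m creep '0 0 -.001 0 0 0 0;0 0 0 0 0 0 0;0 0 0 0 0 0 0'
```

```text
time: 7.65
tool_pos: [557.1, -24.6, 132.8]
tcp_rot: [3.141, -0.0, 0.223]
contact_force: [-0.0, 0.6, -0.5]
grip_width: 0.4
finger_force: 0.2
time: 7.9
tool_pos: [557.1, -24.6, 132.7]
tcp_rot: [3.141, -0.001, 0.223]
contact_force: [-2.7, 0.8, 6.4]
grip_width: 0.3
finger_force: 3.8
time: 8.15
tool_pos: [557.2, -24.6, 132.6]
tcp_rot: [3.141, -0.001, 0.223]
contact_force: [-4.1, 1.4, 14.9]
grip_width: 0.4
finger_force: 7.2
```

Right bolt is firm, so the middle one is loose. I'll move above the middle knob with the fingers partly open.

```bash
python3 -m creep '0 0 .03 0 0 0 0;0 0 .03 0 0 0 0;-.015 .021 0 0 0 0 55;-.015 .021 0 0 0 0 55;-.015 .021 0 0 0 0 55;-.0142 .021 0 0 0 0 55;0 0 0 0 0 0 55;0 0 0 0 0 0 55'
python3 - <<'E'
from h import *
print(readout.get_obs()['tool_pos'])
cv2.imwrite("pics/w2.png",viewer.capture("wrist")[:,:,::-1])
E
```

```text
time: 8.82
tool_pos: [497.4, 60.1, 191.0]
tcp_rot: [3.141, -0.0, 0.225]
contact_force: [0.4, -0.4, 0.4]
grip_width: 35.6
finger_force: 0.0
[497.41194162  60.13801187 190.96197926]
```

View pics/w2.png

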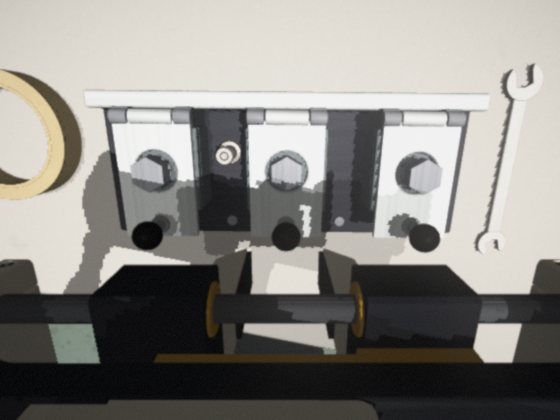

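The middle knob, at (286,236), is centred between the open fingers at (285,270), and all caps are shut. Descending around the knob.

```bash
python3 - <<'E'
from h import *
print(ray(viewer.camera_info("wrist"),286,236,77))
E
python3 -m creep '0 0 -.015 0 0 0 55;0 0 -.015 0 0 0 55;0 0 -.015 0 0 0 55;0 0 -.012 0 0 0 55;0 0 -.008 0 0 0 55;0 0 0 0 0 0 55;0 0 0 0 0 0 55'
```

```text
[498.88554873  58.56572213  77.        ]
time: 9.45
tool_pos: [498.2, 58.9, 125.6]
tcp_rot: [3.142, 0.0, 0.223]
contact_force: [0.6, -0.5, -0.4]
grip_width: 50.6
finger_force: 0.0
```

```bash
python3 -m creep '0 0 0 0 0 0 0;0 0 0 0 0 0 0;0 0 0 0 0 0 0;0 0 0 0 0 0 0;0 0 0 0 0 0 0;0 0 0 0 0 0 0;0 0 0 0 0 0 0;0 0 0 0 0 0 0'
python3 - <<'E'
import numpy as np
a0=np.arctan2(28.5,-78);r=np.hypot(78,28.5);p=None
for t in np.arange(0,61,5):
    a=a0-np.radians(t);x,z=78+r*np.cos(a),r*np.sin(a)-28.5
    q=np.array([x*np.cos(.218),x*np.sin(.218),z])
    print(t,q.round(1),None if p is None else (q-p).round(1));p=q
E
```

```text
time: 10.12
tool_pos: [497.9, 59.5, 126.0]
tcp_rot: [3.141, -0.0, 0.223]
contact_force: [-1.1, 0.2, 3.1]
grip_width: 18.0
finger_force: 30.0
0 [0. 0. 0.] None
5 [2.7 0.6 6.7] [2.7 0.6 6.7]
10 [ 6.   1.3 13.1] [3.3 0.7 6.4]
15 [ 9.8  2.2 19.2] [3.8 0.8 6.1]
20 [14.1  3.1 25. ] [4.3 1.  5.7]
25 [18.9  4.2 30.3] [4.8 1.1 5.3]
30 [24.1  5.3 35.2] [5.2 1.2 4.9]
35 [29.7  6.6 39.6] [5.6 1.2 4.4]
40 [35.7  7.9 43.5] [6.  1.3 3.9]
45 [42.   9.3 46.8] [6.3 1.4 3.3]
50 [48.5 10.7 49.6] [6.5 1.4 2.8]
55 [55.3 12.2 51.7] [6.7 1.5 2.2]
60 [62.2 13.8 53.3] [6.9 1.5 1.6]
```

Gripped at 18 mm wide, which is the ball. Lifting along the arc.

```bash
python3 -m creep '.0027 .0006 .0067 0 0 0 0;.0033 .0007 .0064 0 0 0 0;.0038 .0008 .0061 0 0 0 0;0 0 0 0 0 0 0'
python3 -m creep '.0043 .001 .0057 0 0 0 0;.0048 .0011 .0053 0 0 0 0;.0052 .0012 .0049 0 0 0 0;0 0 0 0 0 0 0'
```

```text
time: 10.45
tool_pos: [508.3, 61.7, 146.2]
tcp_rot: [3.141, -0.001, 0.223]
contact_force: [-0.6, -0.7, -1.7]
grip_width: 18.2
finger_force: 30.0
time: 10.78
tool_pos: [523.0, 65.0, 162.1]
tcp_rot: [3.141, -0.001, 0.223]
contact_force: [-2.4, -0.8, 1.5]
grip_width: 18.2
finger_force: 30.0
```

```bash
python3 -m creep '.0056 .0012 .0044 0 0 0 0;.006 .0013 .0039 0 0 0 0;.0063 .0014 .0033 0 0 0 0;0 0 0 0 0 0 0'
python3 -m creep '.0065 .0014 .0028 0 0 0 0;.0067 .0015 .0022 0 0 0 0;0 0 0 0 0 0 0;0 0 0 0 0 0 0;0 0 0 0 0 0 0;0 0 0 0 0 0 0'
python3 - <<'E'
from h import *
o=readout.get_obs();print(o['tool_pos'],o['grip_width'],o['finger_force'],o['contact_force'])
a=viewer.capture("wrist")[:,:,::-1];s=viewer.capture("scene")[:,:,::-1]
cv2.imwrite("pics/w3.png",np.hstack([cv2.resize(a,(400,300)),cv2.resize(s[110:290,180:420],(400,300))]))
E
```

```text
time: 11.12
tool_pos: [541.5, 69.1, 173.5]
tcp_rot: [3.141, -0.003, 0.223]
contact_force: [-3.4, -1.2, 2.0]
grip_width: 17.9
finger_force: 30.0
time: 11.62
tool_pos: [552.9, 71.6, 177.6]
tcp_rot: [3.141, -0.0, 0.223]
contact_force: [-1.4, -1.1, 3.6]
grip_width: 17.9
finger_force: 30.0
[552.91927307  71.57220509 177.55492468] 17.857869640907605 30.00055342912674 [-1.38973189 -1.08950102  3.62182094]
```

View pics/w3.png

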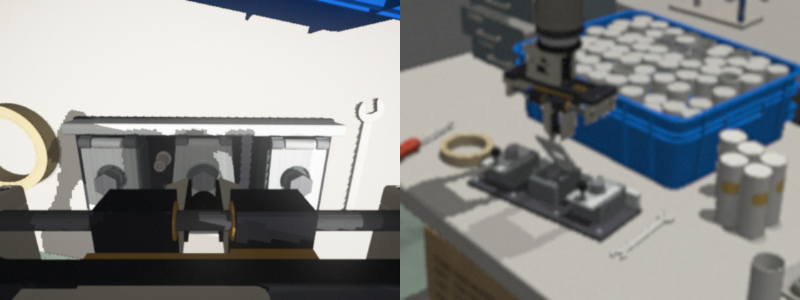

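The right panel shows the middle cap standing open, with its knob held at about (560,130). The side caps are shut and the die, at (160,160), is still standing. Handing in.

```bash
python3 -c "
from plant import order
print(order.close_job())"
```

```text
the job is handed in; nothing more can be done
None
```

The middle bolt was the loose one and sank 8 mm under the tap, while left and right stood firm; I handed the job in with its cap held open at about 55° and the other two caps shut, but no verdict came back.

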